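# Load the wash carrier with valves and springs from the sorting bin

## Task

Get the valve parts ready for washing: slacken the carrier's captive hex nut by at least half a turn, slide the keeper fully back, and pick every delivery valve and every small spring out of the sorting bin, laying each one down flat in a pocket of its own size (valves in the long pockets, springs in the short ones). Then slide the keeper fully home over the loaded pockets and only after that screw the nut down to its stop. The brass thrust washer stays in the bin, and leave the vee block and spanner behind the work alone.

Things in the scene. Friction and masses are not known exactly. Their poses are not given: they have to be found in the camera images.
- sort_bin: fixed black sorting bin, 128 (its x) x 256 mm (its y), origin under its centre; floor 4 mm thick; six 58 x 80 mm compartments at bin x = -31, +31 mm and y = -84, 0, +84 mm, each with one part or none, in any order. Dividers and short ends are 4 mm thick and rise only 6 mm above the floor; the long front and back walls stand 22 mm above the bench
- carrier: fixed aluminium wash carrier on the bench, 14 mm thick plate, 158 mm (its x) by 214 mm (its y), origin under it on its middle line; five shallow pockets in a row along its y at x = -38 mm, pitch 42 mm: long valve pocket, short spring pocket, long, short, long. Long axes of the pockets run along carrier x
- keeper (a joint): slide of the keeper, a flat steel bar (22 x 200 mm, 27.5 to 32.5 mm above the bench) across the row of pockets with a slotted tongue behind it: 0 = fully home over the pockets, 0.038 m = fully back at its stop, pockets clear; moves along carrier +x (away from the robot), about 2 N friction, stays where left
- keeper_peg (a point): middle of the upright round grip peg on the keeper bar, peg 14 mm diameter (17 mm at its head), 28 mm tall, from 32.5 to 60.5 mm above the bench; moves with the keeper; axes are the carrier's
- clamp_nut (a joint): angle of the captive hex nut on the stud in the keeper's slot, rad: 0 = screwed fully down (stop), grows turning anticlockwise seen from above, up to 4.0; stays where left; about 0.06 N m friction. It neither rises nor falls
- nut_mid (a point): middle of the hex nut, 24 mm across flats, 19 mm tall, 33 to 52 mm above the bench, at carrier x = +50 mm, y = 0; a 10 mm stud stands 4 mm above it; guide rails 20 to 30 mm to either side (carrier y) have tops 34 mm above the bench (screw heads 37); axes turn with the nut: pairs of flats face its x axis and every 60 degrees from it
- valve_1_mid (a point): delivery valve, a stepped bright-steel turned pin 13 mm thick and 33 mm long, lying; for contact it is a 13 x 33 x 13 mm block. This point is its middle; its long axis is its y axis, at the start within 0.4 rad of bin x. None if absent
- valve_2_mid (a point): delivery valve, a stepped bright-steel turned pin 13 mm thick and 33 mm long, lying; for contact it is a 13 x 33 x 13 mm block. This point is its middle; its long axis is its y axis, at the start within 0.4 rad of bin x. None if absent
- valve_3_mid (a point): delivery valve, a stepped bright-steel turned pin 13 mm thick and 33 mm long, lying; for contact it is a 13 x 33 x 13 mm block. This point is its middle; its long axis is its y axis, at the start within 0.4 rad of bin x. None if absent
- spring_1_mid (a point): small steel return spring, 14 mm thick and 24 mm long, lying; rigid, for contact a 14 x 24 x 14 mm block. This point is its middle; its long axis is its y axis, at the start within 0.4 rad of bin x. None if absent
- spring_2_mid (a point): small steel return spring, 14 mm thick and 24 mm long, lying; rigid, for contact a 14 x 24 x 14 mm block. This point is its middle; its long axis is its y axis, at the start within 0.4 rad of bin x. None if absent
- valve_1: the same valve, origin at the middle of its underside as it first lies
- valve_2: the same valve, origin at the middle of its underside as it first lies
- valve_3: the same valve, origin at the middle of its underside as it first lies
- spring_1: the same spring, origin at the middle of its underside as it first lies
- spring_2: the same spring, origin at the middle of its underside as it first lies
- valve_pocket_1 (a point): middle of a valve when seated in this pocket of the wash carrier: a shallow rectangular recess 39 mm (carrier x) by 18 mm (carrier y), 5 mm deep, in the 14 mm thick plate, floor 9 mm above the bench; this point is 6.5 mm above the pocket floor
- valve_pocket_2 (a point): middle of a valve when seated in this pocket of the wash carrier: a shallow rectangular recess 39 mm (carrier x) by 18 mm (carrier y), 5 mm deep, in the 14 mm thick plate, floor 9 mm above the bench; this point is 6.5 mm above the pocket floor
- valve_pocket_3 (a point): middle of a valve when seated in this pocket of the wash carrier: a shallow rectangular recess 39 mm (carrier x) by 18 mm (carrier y), 5 mm deep, in the 14 mm thick plate, floor 9 mm above the bench; this point is 6.5 mm above the pocket floor
- spring_pocket_1 (a point): middle of a spring when seated in this pocket of the wash carrier: a shallow rectangular recess 30 mm (carrier x) by 19 mm (carrier y), 5 mm deep, floor 9 mm above the bench; this point is 7 mm above the pocket floor
- spring_pocket_2 (a point): middle of a spring when seated in this pocket of the wash carrier: a shallow rectangular recess 30 mm (carrier x) by 19 mm (carrier y), 5 mm deep, floor 9 mm above the bench; this point is 7 mm above the pocket floor
- thrust_ring_mid (a point): brass-coloured flanged thrust washer, 33 mm diameter, 9 mm tall, lying in one of the bin's compartments; not wanted; this point is its middle
- vee_block: bystander: ground steel vee block 30 x 36 x 24 mm behind the work
- spanner_l: bystander: loose combination spanner 171 mm long behind the work

How it is judged:
By the outcome, as a careful person would: the job done as asked, in the order asked, and still so for the second after the job is handed in, with the robot touching nothing.
Of valve_1, valve_2, valve_3, spring_1, spring_2 only 3 to 5 are there at a start; the rules pass over those that are not, and their reading is None.
At some moment in a run one of valve_1, valve_2, valve_3, spring_1, spring_2 may be knocked a few centimetres aside while the robot is not near it.
Once in a run the grip may slacken for a moment while it holds something.
It also fails if it takes over 210 s, if anything falls off the work surface, if the arm or the gripper's body presses on something with over 40 N, if the wrist force passes 120 N, or if a joint passes its speed limit or range.

## Robot

A 6-joint arm with a two-finger parallel gripper is mounted at the origin on a cart in front of the work surface, level with it; the furniture and walls round the work are solid. World frame = base frame: x ahead of the robot, y to its left, z up, the work surface at z = 0. Lengths are in m, angles in degrees, forces in N, time in s.
With the tool pointing down it reaches from about 0.325 to 0.85 m from the base axis. Payload 15.5 kg.
Tool frame: the origin (TCP) lies midway between the tips of the shut fingers; the grasp point (between the pads) lies 19 mm behind it; z points along the fingers, y is the line along which they close (so a half turn about z gives the same grasp; the last joint's range is limited). The gripper opens to 91 mm and grips with 3 to 60 N. Pads are 32 mm wide; open, the fingers measure 118 mm over their backs; the gripper's body (76 mm by 178 mm) begins 60 mm behind the grasp point.
Start: joints at [70.732, 28.281, 77.091, -0, 74.628, -5.472], TCP at [0.149, 0.607, 0.214] pointing down, gripper open.
Joint ranges: [-166.48, 166.48], [-47.26, 123.95], [12.59, 153.08], [-70.14, 250.14], [6.76, 159.57], [-176.63, 176.63]. Speed limits (degrees/s): [108.29, 108.29, 147.25, 172.46, 172.46, 172.46].

## Interface

Orientations are given as a 3x3 rotation matrix whose columns are the frame's x, y, z axes.
In Python, from bench import ctrl gives the robot as it stands. The module is installed in compiled form; this text tells all that it offers. Calls block until the motion is done:
- ctrl.goto(position, orientation): joint-space move of the TCP to a pose.
- ctrl.move_l(position, vel=0.15, ori=None, contact_N=None): straight line of the TCP; ori=None keeps the orientation; vel is the mean speed in m/s. With contact_N (N) it stops when the force on the tool has changed by that much, and returns True; else False.
- ctrl.movej(angles): joint-space move.
- ctrl.command_gripper(opening): opening from 0.0 (shut) to 1.0 (fully open); the grip force is fixed at half the most; returns when the fingers have stopped.
- ctrl.sleep(seconds).
- ctrl.ik(position, orientation): joint angles nearest the present ones, or None.
- ctrl.read_camera(name): name is "scene" or "top"; returns the picture (420x560x3 uint8, blue, green, red); there is no depth.
- ctrl.camera_params(name): a dict with "fx", "fy", "cx", "cy" (pixels), "pose" (4x4, takes a point from camera to world coordinates). Camera axes: x right, y up, looking along -z (the intrinsics and any distortion apply to the point x, -y, -z); pixel columns grow to the right and rows downward; lengths in m; the calibration is good to about 2 mm. A picture is of the moment at which its call begins. camera_params takes no time and is no camera call.
A pose or a line that the arm cannot do raises ctrl.MotionError and nothing moves.
- ctrl.sign_off(): hands the job in; it is judged then, once.
Readings, each from a call of its own:
- ctrl.current_t(): time.
- ctrl.current_q(): joint angles.
- ctrl.current_dq(): joint speeds.
- ctrl.current_effort(): joint torques, N m.
- ctrl.current_tool_pos(): TCP position.
- ctrl.current_eef_rot(): TCP orientation.
- ctrl.current_contact_force(): force on the tool from outside, world axes, zero at the start.
- ctrl.current_wrist_torque(): the same for the moment, N m.
- ctrl.current_grip_width(): opening from 0.0 (shut) to 1.0 (fully open).
- ctrl.current_grasp_force(): force on a finger pad.
Only numpy, scipy, OpenCV 4.12 (cv2) and the standard library are available. Lean on these libraries where they do the work, as an engineer would, in place of code of your own. Each camera call takes 0.05 s, during which the arm holds its last target. There are 200 camera calls.

## Working session

There is one attempt and no reset: what is moved stays moved. The work goes in short steps, each a Python script; the robot and the scene stay as the last script left them, time stands still between calls to the robot, and variables do not carry over. Pictures are saved under pics/ and viewed, at most 14 in all, crops included, and the job is handed in when it is done.

```bash
mkdir -p pics; python3 - <<'E'
from bench import ctrl
import cv2
for n in("scene","top"):
    cv2.imwrite(f"pics/{n}0.png",ctrl.read_camera(n)); p=ctrl.camera_params(n); print(n,p)
print(ctrl.current_t(), ctrl.current_grip_width())
E
```

```text
scene {'fx': 540.9351428687802, 'fy': 540.9351428687802, 'cx': 277.5257208093251, 'cy': 213.19427103578153, 'pose': array([[ 0.84223948,  0.31357388, -0.43852489, -0.06732184],
       [-0.53882321,  0.51587082, -0.66599313, -1.0402563 ],
       [ 0.01738415,  0.79721309,  0.60344766,  1.04889907],
       [ 0.        ,  0.        ,  0.        ,  1.        ]])}
top {'fx': 387.12650537978527, 'fy': 387.12650537978527, 'cx': 274.84394568169023, 'cy': 214.21604174977563, 'pose': array([[ 0.01657923,  0.99694431, -0.07633597,  0.52865492],
       [-0.99983568,  0.01597058, -0.00857684,  0.03427174],
       [-0.0073315 ,  0.07646562,  0.99704526,  1.0129846 ],
       [ 0.        ,  0.        ,  0.        ,  1.        ]])}
0.1 1.0000112573473547
```

View pics/scene0.png

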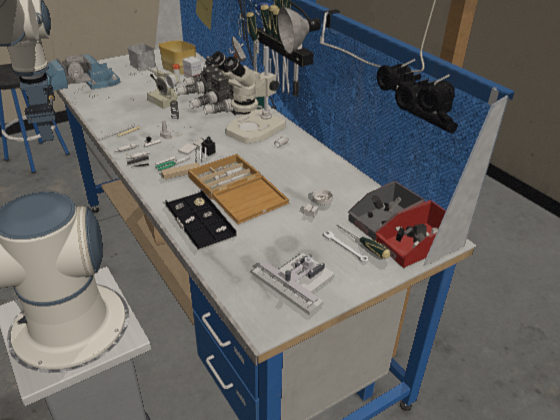

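View pics/top0.png

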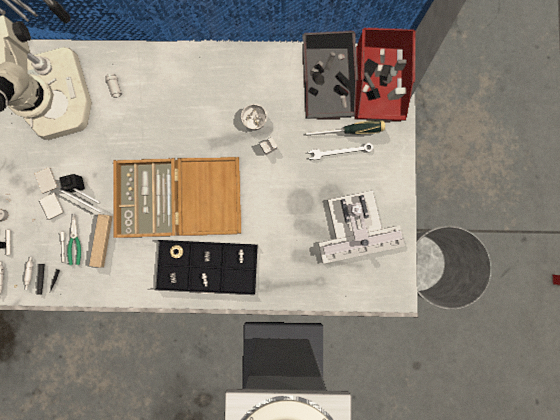

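The scene view shows the bin (about 165-235, 195-245) and the carrier (about 250-330, 250-312). In the top view the bin is at (155-257, 240-293) and the carrier at (310-405, 190-265), with the peg near (363, 238). I'll enlarge the top view.

```bash
python3 - <<'E'
import cv2,numpy as np
t=cv2.imread("pics/top0.png")
a=cv2.resize(t[230:302,145:265],None,fx=6,fy=6,interpolation=cv2.INTER_CUBIC)
b=cv2.resize(t[183:273,303:413],None,fx=6.5,fy=6.5,interpolation=cv2.INTER_CUBIC)
print(a.shape,b.shape)
cv2.imwrite("pics/c1.png",a);cv2.imwrite("pics/c2.png",b)
E
```

```text
(432, 720, 3) (585, 715, 3)
```

View pics/c1.png

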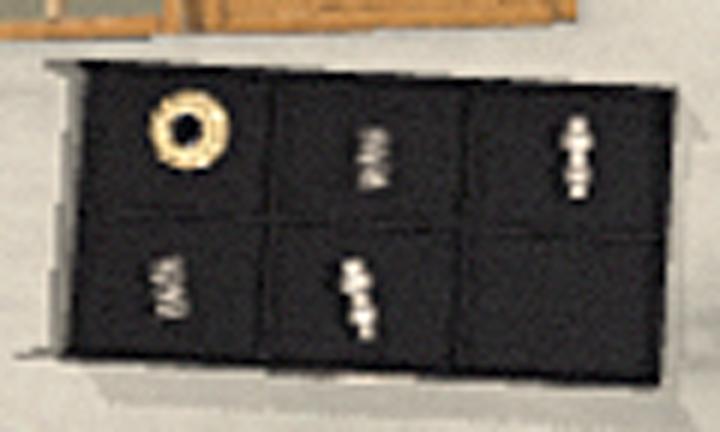

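View pics/c2.png

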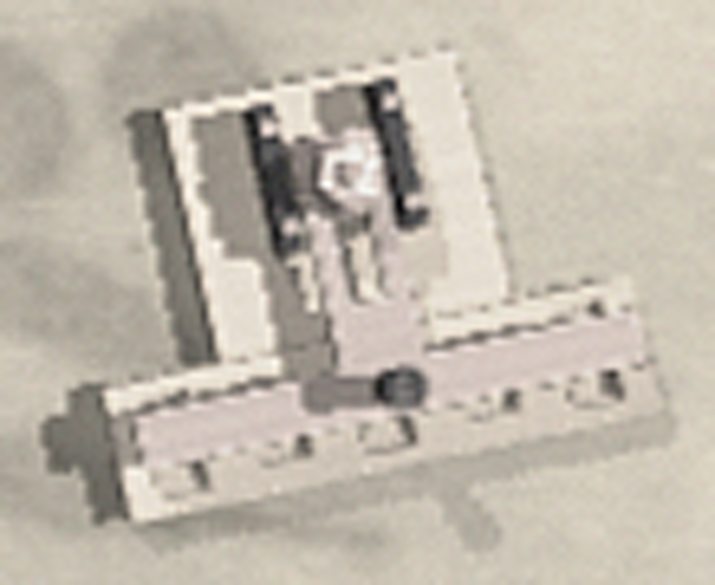

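There are two valves at c1 (577,155) and (357,300), two springs at c1 (372,158) and (170,288), and the washer at c1 (188,130). c2 shows the nut at (350,172), the peg head at (402,386), the plate's front corners at about (130,520) and (668,415), and its back corners at (178,108) and (457,50).

```bash
cat > h.py <<'E'
from bench import ctrl
import cv2, numpy as np
def ray(cam,u,v):
    p=ctrl.camera_params(cam); T=p["pose"]
    d=T[:3,:3]@np.array([(u-p["cx"])/p["fx"],-(v-p["cy"])/p["fy"],-1.]); return T[:3,3],d
def pt(cam,u,v,z):
    o,d=ray(cam,u,v); return o+d*(z-o[2])/d[2]
def px(cam,P):
    p=ctrl.camera_params(cam); T=p["pose"]; c=T[:3,:3].T@(np.asarray(P)-T[:3,3])
    return p["cx"]-p["fx"]*c[0]/c[2], p["cy"]+p["fy"]*c[1]/c[2]
def down(a):  # closing line (tool y) at world angle a (rad)
    y=np.array([np.cos(a),np.sin(a),0]); z=np.array([0,0,-1.]); return np.stack([np.cross(y,z),y,z],1)
E
python3 - <<'E'
from h import *
t=cv2.imread("pics/top0.png")
f=lambda u,v,s,ox,oy,z: pt("top",(u+.5)/s-.5+ox,(v+.5)/s-.5+oy,z)
c=lambda u,v,z: f(u,v,6.5,303,183,z)
b=lambda u,v,z: f(u,v,6,145,230,z)
np.set_printoptions(precision=4,suppress=True)
for n,u,v,z in[("nut",350,172,.054),("peg",402,386,.0605),("FL",130,520,.014),("FR",668,415,.014),("BL",178,108,.014),("BR",457,50,.014),
 ("barL",140,432,.0325),("barR",640,335,.0325),("p1",180,485,.009),("p3",388,435,.009),("p5",600,388,.009)]: print(n,c(u,v,z))
for n,u,v,z in[("TL",80,62,.022),("TR",676,88,.022),("BR",660,384,.022),("BL",65,355,.022),("ring",188,130,.0085)]: print(n,b(u,v,z))
# bright blobs inside bin
g=t.max(2); m=np.zeros_like(g); m[243:290,160:253]=(g[243:290,160:253]>85); 
n,l,s,ce=cv2.connectedComponentsWithStats(cv2.morphologyEx(m,cv2.MORPH_CLOSE,np.ones((3,3),np.uint8)))
for i in range(1,n):
    if s[i,4]<20: continue
    v,u=np.nonzero(l==i); w=g[v,u].astype(float)-60
    W=np.array([pt("top",a,e,.011) for a,e in zip(u,v)]); mu=np.average(W,0,w)
    ev,V=np.linalg.eigh(np.cov(W[:,:2].T)); a=V[:,1]; a=a*np.sign(a[0]); print(s[i],mu,np.degrees(np.arctan2(a[1],a[0])),np.sqrt(12*ev))
E
```

```text
nut [ 0.6182 -0.1598  0.054 ]
peg [ 0.5369 -0.1781  0.0605]
FL [ 0.4829 -0.0814  0.014 ]
FR [ 0.5276 -0.2933  0.014 ]
BL [ 0.6465 -0.0994  0.014 ]
BR [ 0.6715 -0.2106  0.014 ]
barL [ 0.5177 -0.0829  0.0325]
barR [ 0.5585 -0.2766  0.0325]
p1 [ 0.4968 -0.1017  0.009 ]
p3 [ 0.5179 -0.184   0.009 ]
p5 [ 0.5379 -0.2681  0.009 ]
TL [0.5338 0.341  0.022 ]
TR [0.5269 0.0864 0.022 ]
BR [0.4025 0.0907 0.022 ]
BL [0.4101 0.3425 0.022 ]
ring [0.5053 0.2973 0.0085]
[230 243  23   2  24] [0.5295 0.1222 0.011 ] -89.58492480589445 [0.0017 0.0627]
[170 245  13  13 127] [0.5053 0.2956 0.011 ] -31.96399120739882 [0.0313 0.032 ]
[239 249   5  14  52] [0.497  0.1286 0.011 ] 2.70755881214408 [0.0105 0.0338]
[204 251   6  10  48] [0.4943 0.2166 0.011 ] 0.7598817792424749 [0.013  0.0242]
[170 273   6  10  48] [0.4376 0.3023 0.011 ] 5.317789497239781 [0.0127 0.0244]
[202 273   6  14  57] [0.4359 0.221  0.011 ] 15.458392500057283 [0.0109 0.0336]
```

Sizes and layout fit: 2 valves, 2 springs, carrier yaw about 12.3°, and the nut at about (0.618, -0.160). Next I'll check the wrist range at the nut, then approach and close in stages to feel the centring.

```bash
python3 - <<'E'
from h import *
np.set_printoptions(precision=4,suppress=True)
N=np.array([.6182,-.1598,.13]); A=12.3
for a in (A,A-60,A-120,A+60,A+180): 
    q=ctrl.ik(N,down(np.radians(a))); print(a,None if q is None else np.round(q,1))
ctrl.command_gripper(0.6)
ctrl.goto(N,down(np.radians(A)))
E
```

```text
12.3 [-19.8  34.2  80.4  -0.   65.3 -32.1]
-47.7 [-19.8  34.2  80.4  -0.   65.3  27.9]
-107.7 [-19.8  34.2  80.4  -0.   65.3  87.9]
72.3 [-19.8  34.2  80.4  -0.   65.3 -92.1]
192.3 [-19.8  34.2  80.4  -0.   65.3 147.9]
```

```bash
python3 - <<'E'
from h import *
np.set_printoptions(precision=4,suppress=True)
R=down(np.radians(192.3))
ctrl.goto([.6182,-.1598,.13],R)
print(ctrl.move_l([.6182,-.1598,.0405],vel=.08,contact_N=12), ctrl.current_tool_pos())
print(ctrl.current_contact_force())
for w in(.38,.33,.30,.28,.26,.2):
    ctrl.command_gripper(w); print(w,ctrl.current_grip_width()*91,ctrl.current_grasp_force(),ctrl.current_contact_force(),ctrl.current_wrist_torque(),ctrl.current_tool_pos())
    if np.linalg.norm(ctrl.current_contact_force())>25: break
print(ctrl.current_t())
E
```

```text
False [ 0.6185 -0.1599  0.041 ]
[ 0.1411 -0.3993 -0.5471]
0.38 34.311967412404194 0.0 [0.4191 0.0046 0.2922] [0.0296 0.0918 0.0024] [ 0.6182 -0.1598  0.0405]
0.33 30.123105428958837 1.838471107184887 [-3.411  -0.6122  1.0237] [-0.2127  0.798   0.018 ] [ 0.6178 -0.1599  0.0404]
0.3 27.238714415574385 5.1330023445189 [-9.6118 -4.1857  5.091 ] [-0.6225  2.0668  0.0569] [ 0.6167 -0.1599  0.0403]
0.28 25.59962283064023 7.033598232083023 [-15.2739  -3.7033   7.8386] [-0.5788  2.7875  0.005 ] [ 0.616  -0.1598  0.0402]
0.26 24.119134144055675 30.00114417169243 [-15.1763  -3.8162   9.8605] [-0.6767  3.1094  0.0396] [ 0.6157 -0.1598  0.0403]
0.2 24.308025100581517 30.001135747879744 [-14.7643  -3.6748   9.7537] [-0.6914  3.1348  0.0188] [ 0.6157 -0.1597  0.0403]
9.775
```

The flats lie along about 12.3° (width 24.1 mm). I'll regrip at +60° to get the nut centre in the second direction.

```bash
python3 - <<'E'
from h import *
np.set_printoptions(precision=4,suppress=True)
d=np.array([np.cos(np.radians(12.3)),np.sin(np.radians(12.3))])
p=np.array([.6182,-.1598]); tp=np.array(ctrl.current_tool_pos())[:2]
p=p+d*((tp-p)@d); ctrl.command_gripper(.6)
a=72.3
ctrl.goto([*p,.06],down(np.radians(a+180))); ctrl.move_l([*p,.0405],vel=.05)
print(np.round(ctrl.current_q(),1),p)
for w in(.33,.30,.28,.26,.2):
    ctrl.command_gripper(w); print(w,ctrl.current_grip_width()*91,ctrl.current_grasp_force(),ctrl.current_contact_force(),ctrl.current_tool_pos())
e=np.array([np.cos(np.radians(a)),np.sin(np.radians(a))])
tp=np.array(ctrl.current_tool_pos())[:2]; s=(tp-p)@e
# shift perpendicular to d so that component along e = s
n=np.array([-d[1],d[0]]); N=p+n*s/(n@e); print("nut",N,s,ctrl.current_t())
E
```

```text
[-20.   40.5  84.7   0.   54.9  87.7] [ 0.6158 -0.1603]
0.33 30.146180222837227 2.670338584575802 [-2.3334 -5.088   1.5971] [ 0.6158 -0.1608  0.0406]
0.3 27.127156048858755 7.067022230476141 [ -5.2268 -13.7738   1.2552] [ 0.6154 -0.1618  0.0407]
0.28 25.54342156138722 9.979971181601286 [ -8.2118 -17.9985   2.7099] [ 0.6151 -0.1624  0.0407]
0.26 24.00709864068131 29.98627568827942 [ -9.8402 -21.9323   3.7012] [ 0.6149 -0.1629  0.0407]
0.2 23.473294488968467 30.00278461491689 [-10.3547 -22.4155   2.0853] [ 0.6148 -0.1628  0.0407]
nut [ 0.6165 -0.1634] -0.0026962462577548563 13.525
```

```bash
python3 - <<'E'
from h import *
np.set_printoptions(precision=3,suppress=True)
ctrl.move_l([.6165,-.1634,.0405],vel=.03)
print(ctrl.current_contact_force(),ctrl.current_wrist_torque(),ctrl.current_grip_width()*91)
q0=np.array(ctrl.current_q(),float)
for i in range(1,11):
    q=q0.copy(); q[5]-=19.7*i; ctrl.movej(list(q))
    print(i,round(ctrl.current_q()[5]-q0[5],1),ctrl.current_grip_width()*91,ctrl.current_contact_force(),ctrl.current_wrist_torque(),ctrl.current_t())
    if abs(ctrl.current_wrist_torque()[2])>1.5: break
print(ctrl.current_tool_pos())
E
```

```text
[-9.818 -0.882 10.428] [-0.148  2.033  0.033] 23.902087112986898
1 -19.7 23.986745948140218 [-3.402 -5.174  1.141] [-1.044  0.659  0.081] 14.2167
2 -39.4 23.8881713366878 [-2.614 -8.874  0.448] [-1.762  0.565  0.028] 14.65
3 -59.1 23.794050408266934 [ -1.753 -12.405  -2.266] [-2.348  0.328  0.091] 15.0833
4 -78.8 23.947450265905903 [  1.178 -13.955  -4.201] [-2.742 -0.064  0.017] 15.5167
5 -98.5 23.70881506964002 [  2.351 -13.886  -5.726] [-2.786 -0.598  0.079] 15.95
6 -118.2 24.203815586316203 [  6.895 -13.109  -8.592] [-2.643 -1.232  0.1  ] 16.3833
7 -137.9 23.905184166592193 [  8.844 -12.402 -10.39 ] [-2.264 -1.744  0.047] 16.8167
8 -157.6 23.887423835898623 [ 12.155  -8.559 -10.75 ] [-1.648 -2.21   0.054] 17.25
9 -177.3 23.747029967430365 [ 14.196  -5.792 -11.597] [-0.981 -2.588  0.037] 17.6833
10 -197.0 24.035460348848208 [ 15.843  -1.326 -11.095] [-0.24  -2.839  0.075] 18.1167
[ 0.618 -0.164  0.041]
```

```bash
python3 - <<'E'
from h import *
np.set_printoptions(precision=4,suppress=True)
N=np.array([.6165,-.1635]); A=np.radians(12.3); d=np.array([np.cos(A),np.sin(A)]); n=np.array([-d[1],d[0]])
ctrl.command_gripper(.6); ctrl.move_l([*N,.13],vel=.2)
P=N-d*.0825; R=down(A-np.pi/2)
ctrl.command_gripper(.45)
ctrl.goto([*P,.13],R); print(ctrl.move_l([*P,.039],vel=.08,contact_N=12))
for w in(.25,.2,.1):
    ctrl.command_gripper(w); print(w,ctrl.current_grip_width()*91,ctrl.current_grasp_force(),ctrl.current_contact_force(),ctrl.current_tool_pos())
tp=np.array(ctrl.current_tool_pos())[:2]; print("lateral",(tp-P)@n)
P=P+n*((tp-P)@n); v=N-P; print("angle",np.degrees(np.arctan2(v[1],v[0])),P,ctrl.current_t())
E
```

```text
False
0.25 22.77362624490182 0.0 [0.2405 0.4063 0.442 ] [ 0.5359 -0.1811  0.039 ]
0.2 18.492126781177834 0.0 [-0.6438  0.6338 -0.2506] [ 0.5359 -0.1811  0.039 ]
0.1 13.215258097491562 30.000337958335876 [ 0.4891 -7.9973 -3.8459] [ 0.5365 -0.1821  0.0391]
lateral -0.001182175007074015
angle 13.120957614201618 [ 0.5361 -0.1822] 24.6333
```

```bash
python3 - <<'E'
from h import *
np.set_printoptions(precision=4,suppress=True)
A=np.radians(12.6); d=np.array([np.cos(A),np.sin(A)])
P=np.array([.5361,-.1822]); ctrl.move_l([*P,.039],vel=.03)
print(ctrl.current_contact_force())
Q=P+d*.048
print(ctrl.move_l([*Q,.039],vel=.03,contact_N=14),ctrl.current_tool_pos(),ctrl.current_contact_force(),ctrl.current_grip_width()*91)
t=np.array(ctrl.current_tool_pos())
ctrl.sleep(.3);print(ctrl.current_tool_pos(),ctrl.current_contact_force())
ctrl.command_gripper(.45); print(ctrl.current_tool_pos())
p=np.array(ctrl.current_tool_pos()); p[2]=.2; ctrl.move_l(p,vel=.2)
ctrl.goto([.40,-.02,.3],down(A-np.pi/2))
for n in("scene","top"): cv2.imwrite(f"pics/{n}1.png",ctrl.read_camera(n))
t=cv2.imread("pics/top1.png");cv2.imwrite("pics/c3.png",cv2.resize(t[183:273,303:413],None,fx=6.5,fy=6.5,interpolation=cv2.INTER_CUBIC))
print(ctrl.current_t())
E
```

```text
[ 2.179  -0.1541  0.2032]
True [ 0.5732 -0.1737  0.039 ] [-3.5281 -2.3181  8.4505] 12.908590669425932
[ 0.5732 -0.1737  0.039 ] [-2.844  -1.3001  8.759 ]
[ 0.5726 -0.1735  0.0385]
29.0167
```

View pics/c3.png

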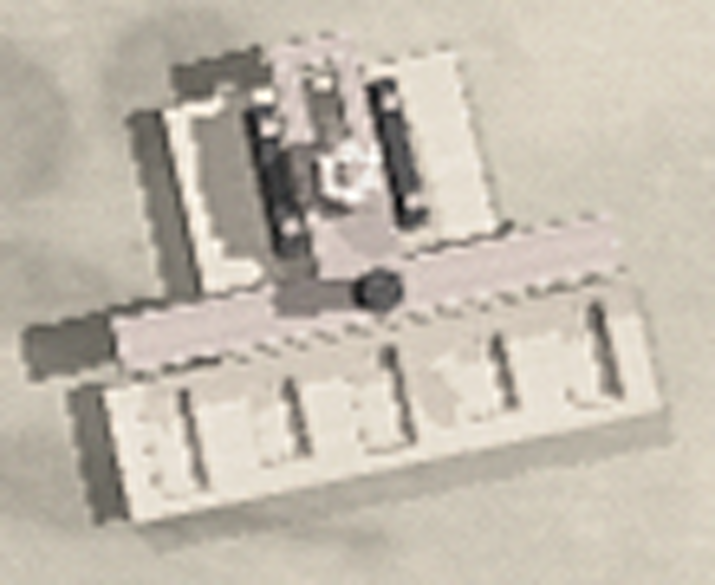

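Keeper fully back: the peg is now at c3 (379,290), about 38 mm from before. The pockets are open, and the middle one is centred near c3 (382,397). I'll compare that with the carrier pose from touch, and re-measure the parts in both views.

```bash
cat >> h.py <<'E'
def blobs(img,cam,z,box,thr=85,amin=20):
    u0,u1,v0,v1=box; g=img.max(2); m=np.zeros_like(g); m[v0:v1,u0:u1]=g[v0:v1,u0:u1]>thr
    n,l,s,_=cv2.connectedComponentsWithStats(cv2.morphologyEx(m,cv2.MORPH_CLOSE,np.ones((3,3),np.uint8))); out=[]
    for i in range(1,n):
        if s[i,4]<amin: continue
        v,u=np.nonzero(l==i); W=np.array([pt(cam,a,e,z) for a,e in zip(u,v)]); ev,V=np.linalg.eigh(np.cov(W[:,:2].T))
        a=V[:,1]*np.sign(V[0,1]); out.append((np.average(W,0,g[v,u]-60.)[:2],np.arctan2(a[1],a[0]),np.sqrt(12*ev),s[i,4],(u.mean(),v.mean())))
    return out
E
python3 - <<'E'
from h import *
np.set_printoptions(precision=4,suppress=True)
A=np.radians(12.6); d=np.array([np.cos(A),np.sin(A)]); n=np.array([-d[1],d[0]]); N=np.array([.6165,-.1635])
c=lambda u,v,z: pt("top",(u+.5)/6.5-.5+303,(v+.5)/6.5-.5+183,z)[:2]
print("pred p3",N-.088*d,"cam",c(382,397,.014)); print("peg",c(379,290,.0605),"nut",c(350,175,.052),"FL",c(130,520,.014),"FR",c(665,412,.014))
for k in(-2,2): print(k,N-.088*d+n*.042*k)
print("px pred p3 in crop",(np.array(px("top",[*(N-.088*d),.014]))+.5-[303,183])*6.5)
t=cv2.imread("pics/top1.png");s=cv2.imread("pics/scene1.png")
T=blobs(t,"top",.011,(160,253,243,290)); S=blobs(s,"scene",.011,(170,232,194,244))
for x in T: print("top",*x, px("scene",[*x[0],.011]))
for x in S: print("sc",*x)
cv2.imwrite("pics/c4.png",cv2.resize(s[188:320,160:336],None,fx=4.5,fy=4.5,interpolation=cv2.INTER_CUBIC))
E
```

```text
pred p3 [ 0.5306 -0.1827] cam [ 0.5329 -0.1806]
peg [ 0.573  -0.1695] nut [ 0.6172 -0.1602] FL [ 0.4829 -0.0814] FR [ 0.5288 -0.2921]
-2 [ 0.5489 -0.2647]
2 [ 0.5123 -0.1007]
px pred p3 in crop [387.8428 403.2817]
top [0.5295 0.122 ] -1.5700908163768024 [0.0023 0.0637] 25 (np.float64(241.84), np.float64(243.08)) (np.float64(231.4231047884385), np.float64(226.44742953345167))
top [0.5053 0.2956] -0.5578768886476271 [0.0313 0.032 ] 127 (np.float64(176.18897637795277), np.float64(251.0708661417323)) (np.float64(199.28502191974937), np.float64(200.5599460363181))
top [0.497  0.1286] 0.04725581596330083 [0.0105 0.0338] 52 (np.float64(240.94230769230768), np.float64(255.48076923076923)) (np.float64(221.02301208741252), np.float64(228.73841442139306))
top [0.494  0.2167] -0.018389979233945412 [0.0131 0.0248] 49 (np.float64(206.87755102040816), np.float64(256.1020408163265)) (np.float64(207.1159709400911), np.float64(214.13597909334194))
top [0.4376 0.3024] 0.14563781293214628 [0.0128 0.0245] 48 (np.float64(172.79166666666666), np.float64(277.7291666666667)) (np.float64(179.3232932828725), n
[... 571 characters left out ...]
94117646))
sc [0.4363 0.3038] 0.6002057995032081 [0.0191 0.0298] 33 (np.float64(179.1818181818182), np.float64(205.6060606060606))
sc [0.3769 0.182 ] 1.3706182754426526 [0.0468 0.1415] 421 (np.float64(177.60332541567695), np.float64(231.52969121140143))
sc [0.4949 0.2173] 0.19836451889166765 [0.0193 0.027 ] 32 (np.float64(207.375), np.float64(213.90625))
sc [0.4364 0.2221] 0.4022679630046506 [0.016  0.0362] 36 (np.float64(189.83333333333334), np.float64(219.02777777777777))
sc [0.4976 0.1299] 0.1512096353259707 [0.0173 0.0347] 40 (np.float64(220.85), np.float64(228.525))
sc [0.4805 0.0686] -0.20918081898969185 [0.0216 0.0485] 65 (np.float64(225.13846153846154), np.float64(241.2153846153846))
```

View pics/c4.png

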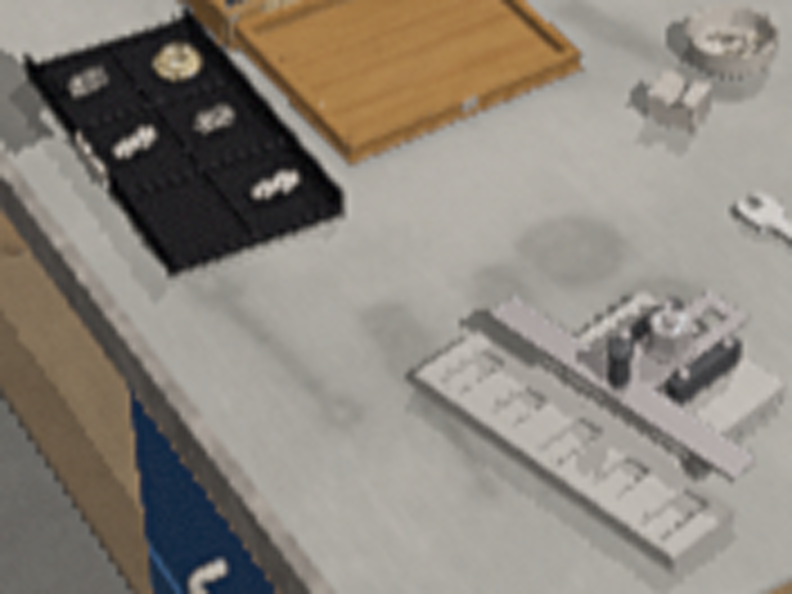

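Both cameras agree on the parts to within about 1 mm. Touch gives the middle pocket at about (0.531, -0.183), with camera bias of about 1 mm. I'll pick the first valve and place it, using contact checks.

```bash
cat >> h.py <<'E'
A=np.radians(12.5); d=np.array([np.cos(A),np.sin(A)]); n=np.array([-d[1],d[0]]); N=np.array([.6165,-.1635]); P3=np.array([.5309,-.1829])
BIAS=np.array([-.0008,-.0012]); TOL=.002
def see(): return blobs(ctrl.read_camera("top"),"top",.011,(160,253,243,290))
def wid(): return ctrl.current_grip_width()*91
def pick(near,zp=.011):
    c=[b for b in see() if np.linalg.norm(b[0]-near)<.012]
    if len(c)!=1: print("not found",c); return False
    b=c[0]; p=b[0]+BIAS; print("part",b[0],np.degrees(b[1]),b[2])
    R=down(b[1]+np.pi/2); ctrl.command_gripper(.42)
    ctrl.goto([*p,.08],R)
    if ctrl.move_l([*p,zp],vel=.07,contact_N=10): print("contact at",ctrl.current_tool_pos(),ctrl.current_contact_force()); ctrl.move_l([*p,.08]); return False
    ctrl.command_gripper(.05); w=wid(); ctrl.move_l([*p,.065],vel=.1); print("width",w,wid()); return wid()>10
def place(k,off=(0,0),zp=.011):
    P=P3+n*.042*k+off[0]*d+off[1]*n; R=down(A+np.pi/2)
    ctrl.goto([*P,.065],R); print("over",wid(),ctrl.current_grasp_force(),ctrl.current_t())
    if wid()<10: return False
    ctrl.move_l([*P,.027],vel=.1); ctrl.sleep(.1)
    z=zp+.0055; c=ctrl.move_l([*P,z],vel=.02,contact_N=5); tp=ctrl.current_tool_pos()
    print("down",c,tp,ctrl.current_contact_force(),wid()); return tp[2]<z+.002
def release():
    ctrl.command_gripper(.32); p=np.array(ctrl.current_tool_pos()); p[2]=.09; ctrl.move_l(p,vel=.15)
E
python3 - <<'E'
from h import *
np.set_printoptions(precision=4,suppress=True)
if pick([.497,.1286]) and place(2): release(); print("released")
print(ctrl.current_t())
t=ctrl.read_camera("top"); cv2.imwrite("pics/t5.png",t)
E
```

```text
part [0.497  0.1286] 2.70755881214408 [0.0105 0.0338]
width 12.490666691481904 12.368605229378668
over 12.678581916610138 29.999931156635284 34.925
down True [ 0.5125 -0.1009  0.0161] [-0.1334 -0.1322  7.2373] 12.608416002680746
released
37.2333
```

It seated at floor depth. Next, the second valve into the middle pocket.

```bash
python3 - <<'E'
from h import *
np.set_printoptions(precision=4,suppress=True)
if pick([.436,.221]) and place(0): release(); print("released")
print(ctrl.current_t())
p=np.array(ctrl.current_tool_pos())
ctrl.goto([.40,-.02,.25],down(A+np.pi/2))
t=ctrl.read_camera("top"); cv2.imwrite("pics/c6.png",np.hstack([cv2.resize(t[183:273,303:413],None,fx=4,fy=4,interpolation=cv2.INTER_CUBIC),cv2.resize(t[217:307,160:250],None,fx=4,fy=4,interpolation=cv2.INTER_CUBIC)]))
E
```

```text
part [0.4332 0.2207] 17.60096294661373 [0.0102 0.0326]
width 12.505104740443821 12.790532054042986
over 12.724438385463397 30.000004470348358 42.8167
down True [ 0.5307 -0.1828  0.0161] [-0.6129  0.3567  7.5333] 12.696909084505581
released
45.125
```

View pics/c6.png

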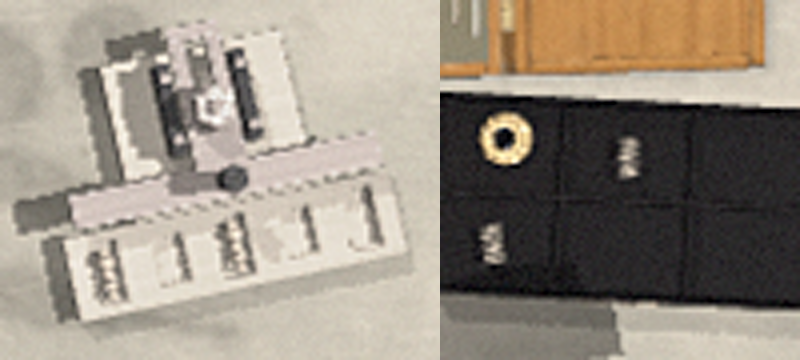

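Both valves lie in long pockets, at c6 (107,272) and (237,243). The springs are at c6 (627,157) and (490,243). Springs next.

```bash
python3 - <<'E'
from h import *
np.set_printoptions(precision=4,suppress=True)
for near,k in(([.494,.2167],1),([.4376,.3024],-1)):
    if pick(near,.0115) and place(k,zp=.0115): release(); print("released")
    else: break
    ctrl.goto([.40,-.02,.25],down(A+np.pi/2)); print(ctrl.current_t())
t=ctrl.read_camera("top"); cv2.imwrite("pics/c7.png",np.hstack([cv2.resize(t[183:273,303:413],None,fx=4,fy=4,interpolation=cv2.INTER_CUBIC),cv2.resize(t[217:307,160:250],None,fx=4,fy=4,interpolation=cv2.INTER_CUBIC)]))
E
```

```text
part [0.494  0.2167] -1.053668195438299 [0.0131 0.0248]
width 13.6056580675417 13.625251476907113
over 13.63859077567103 30.00010460615158 51.4333
down True [ 0.5216 -0.1419  0.0166] [-1.0052 -0.3434  7.9267] 13.67592703170636
released
54.6417
part [0.4377 0.3025] 10.33064138933807 [0.013  0.0248]
width 13.95245409933054 13.833056924484524
over 13.63965441796837 29.558119056746364 60.6667
down True [ 0.5401 -0.2242  0.0181] [-0.0784 -2.3592  3.5681] 13.546094077432308
released
63.975
```

View pics/c7.png

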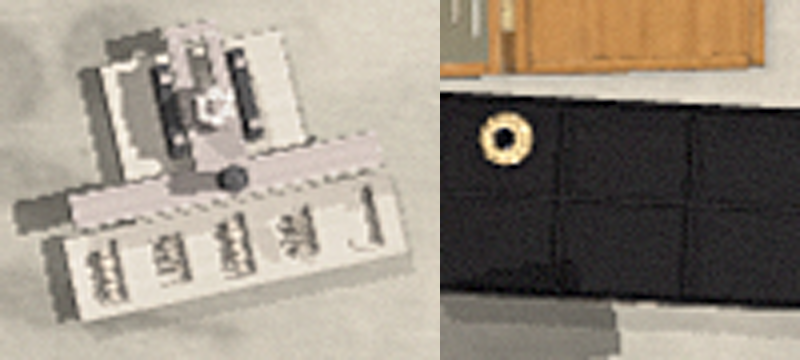

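The fourth pocket's spring stopped about 1.5 mm high, with a side force, and looks skewed at c7 (293,237). I'll zoom in with both cameras.

```bash
python3 - <<'E'
from h import *
t=ctrl.read_camera("top");s=ctrl.read_camera("scene")
r=lambda i,k:cv2.resize(i,(400,400),interpolation=cv2.INTER_CUBIC)
cv2.imwrite("pics/c8.png",np.hstack([r(t[222:262,352:392],0),r(s[262:306,268:312],0)]))
E
```

```text
(no output)
```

View pics/c8.png

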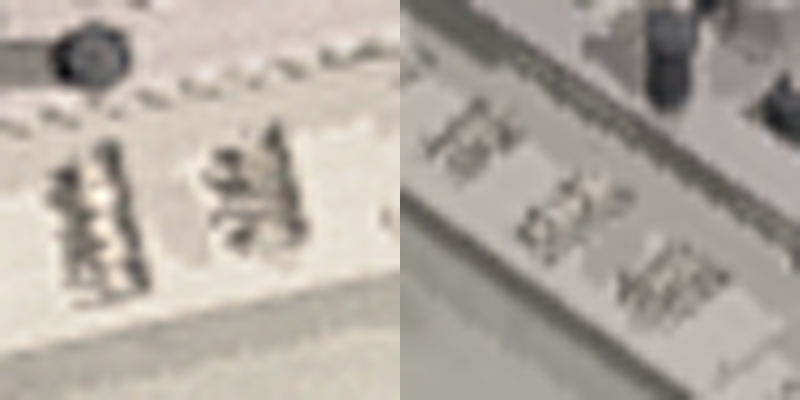

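The spring lies against the left wall of its pocket and may be riding up it. I'll nudge it about 2 mm to centre with the fingers, then touch the tops of all four parts with the shut gripper: 22 mm expected for a valve, 23 mm for a spring.

```bash
python3 - <<'E'
from h import *
np.set_printoptions(precision=4,suppress=True)
R=down(A+np.pi/2)
P=P3-n*.042-n*.002
ctrl.command_gripper(.32); ctrl.goto([*P,.06],R)
print(ctrl.move_l([*P,.0165],vel=.06,contact_N=8),ctrl.current_tool_pos())
ctrl.command_gripper(.155); print(wid(),ctrl.current_grasp_force(),ctrl.current_contact_force())
ctrl.command_gripper(.32); ctrl.move_l([*P,.06],vel=.15); ctrl.command_gripper(0)
for k in(-1,0,1,2):
    Q=P3+n*.042*k; ctrl.goto([*Q,.045],R)
    c=ctrl.move_l([*Q,.0195],vel=.03,contact_N=5); print(k,c,ctrl.current_tool_pos()); ctrl.move_l([*Q,.045],vel=.15)
ctrl.goto([.40,-.02,.25],R); print(ctrl.current_t())
t=ctrl.read_camera("top");s=ctrl.read_camera("scene")
r=lambda i:cv2.resize(i,(400,400),interpolation=cv2.INTER_CUBIC)
cv2.imwrite("pics/c9.png",np.hstack([r(t[222:262,352:392]),r(s[262:306,268:312])]))
E
```

```text
False [ 0.5406 -0.2259  0.0167]
13.83971750976021 2.5666017830371857 [-0.8052  1.6867  3.1112]
-1 True [ 0.5399 -0.2238  0.0234]
0 True [ 0.5307 -0.1829  0.0223]
1 True [ 0.5217 -0.142   0.0234]
2 True [ 0.5126 -0.101   0.0222]
74.4583
```

View pics/c9.png

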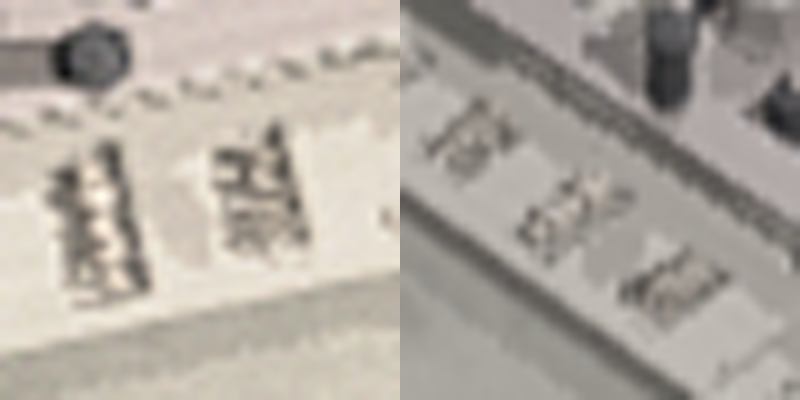

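All four are seated at the right heights (23.4, 22.3, 23.4 and 22.2 mm), and the spring is now centred in c9. Keeper home next.

```bash
python3 - <<'E'
from h import *
np.set_printoptions(precision=4,suppress=True)
R=down(A-np.pi/2); P=np.array([.5726,-.1737]); ctrl.command_gripper(.45)
ctrl.goto([*P,.13],R); print(ctrl.move_l([*P,.039],vel=.08,contact_N=12))
ctrl.command_gripper(.05); print(wid(),ctrl.current_contact_force(),ctrl.current_tool_pos())
Q=P-d*.05
print(ctrl.move_l([*Q,.039],vel=.03,contact_N=16),ctrl.current_tool_pos(),ctrl.current_contact_force(),wid())
tp=np.array(ctrl.current_tool_pos())
print("moved",(tp[:2]-P)@d, (tp[:2]-P)@n)
ctrl.command_gripper(.45); p=tp.copy(); p[2]=.2; ctrl.move_l(p,vel=.2); ctrl.goto([.40,-.02,.25],R); print(ctrl.current_t())
t=ctrl.read_camera("top");cv2.imwrite("pics/c10.png",cv2.resize(t[183:273,303:413],None,fx=6.5,fy=6.5,interpolation=cv2.INTER_CUBIC))
E
```

```text
False
12.762083250250457 [-0.1979 -0.3698  2.0793] [ 0.5727 -0.1738  0.0391]
True [ 0.5356 -0.1824  0.0391] [4.024  2.6745 2.0008] 12.793654083687123
moved -0.037985402376489834 -0.0005268875954360609
83.375
```

View pics/c10.png

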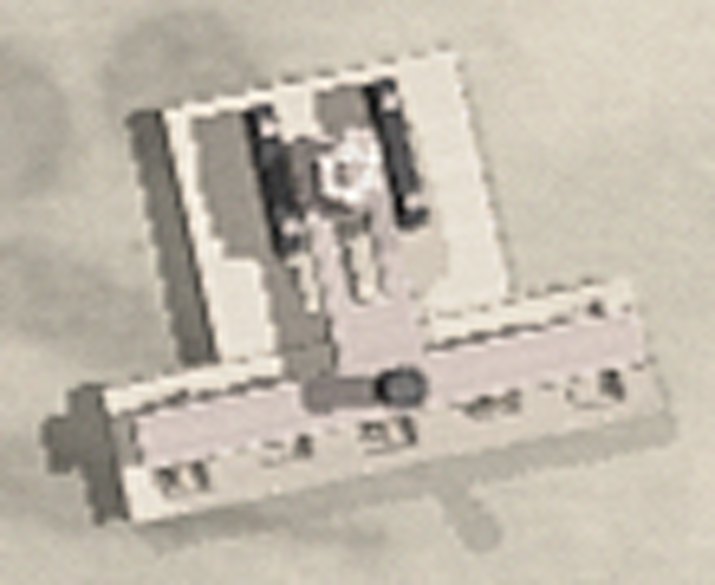

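The keeper is home: it travelled 38.0 mm and the peg is back at c10 (402,386), with the parts under the bar. Now I'll screw the nut down.

```bash
python3 - <<'E'
from h import *
np.set_printoptions(precision=3,suppress=True)
ctrl.command_gripper(.6); R=down(np.radians(89.3))
ctrl.goto([*N,.13],R); print(np.round(ctrl.current_q(),1), ctrl.move_l([*N,.0405],vel=.08,contact_N=12))
for w in(.3,.2): ctrl.command_gripper(w)
print(wid(),ctrl.current_contact_force())
q0=np.array(ctrl.current_q(),float); x=0
while x<238 and q0[5]+x<168:
    x+=20 if x<175 else 4
    q=q0.copy(); q[5]+=x; ctrl.movej(list(q)); tz=ctrl.current_wrist_torque()[2]
    if x>175 or x%60==0: print(x,round(ctrl.current_q()[5]-q0[5],1),wid(),round(tz,3),ctrl.current_contact_force())
    if abs(tz)>.9: break
print(ctrl.current_t())
E
```

```text
[ -20.2   34.1   80.6    0.    65.3 -109.5] False
23.63604353370081 [-0.362 -2.175  0.249]
60 59.6 23.495543728618898 -0.058 [-1.099 -2.289  0.441]
120 119.7 23.900973052843998 -0.035 [-2.035 -4.736  1.658]
180 179.6 23.98714425125521 -0.021 [-3.237 -3.116  1.928]
184 183.7 23.989112417240808 -0.072 [-2.866 -4.754  2.285]
188 187.7 23.82280696783766 -0.15 [-3.662 -3.348  1.42 ]
192 191.7 23.740509035003306 -0.045 [-4.095 -4.186  2.479]
196 195.7 23.83047423230023 -0.024 [-3.689 -3.825  2.513]
200 199.8 23.956514702801943 -0.034 [-3.284 -3.3    2.002]
204 203.7 23.87534341518785 0.378 [-4.645 -3.542  2.437]
208 207.7 24.108889197962732 0.594 [-1.007 -5.403  0.71 ]
212 211.7 24.54587765906939 0.62 [-0.142 -5.484 -0.79 ]
216 215.7 25.129732104579972 0.419 [-0.619 -5.667 -0.479]
220 219.7 25.356142013729553 0.469 [-1.694 -6.442  0.789]
224 223.7 25.856477520128337 0.473 [-1.877 -6.298  0.142]
228 227.7 25.25924529944436 0.436 [-1.34  -5.556  2.075]
232 231.7 25.08167369273776 0.265 [-3.168 -5.739  1.921]
236 235.7 25.406605680656636 0.241 [-2.691 -5.004  3.062]
240 239.7 25.018012717874193 0.142 [-2.981 -5.067  3.747]
96.3667
```

The stop came at about 202° and after that the pads rode over the corners, which may have dragged the nut back a little. I'll regrip just short of the stop and turn to it again.

```bash
python3 - <<'E'
from h import *
np.set_printoptions(precision=3,suppress=True)
ctrl.command_gripper(.6)
q=np.array(ctrl.current_q(),float); e=-109.5
q[5]=e+190; ctrl.movej(list(q)); ctrl.move_l([*N,.0405],vel=.05)
for w in(.3,.28,.27,.26,.1): ctrl.command_gripper(w); print(w,wid(),ctrl.current_grasp_force(),ctrl.current_wrist_torque()[2])
q=np.array(ctrl.current_q(),float)
for x in np.arange(192,210,1.5):
    q[5]=e+x; ctrl.movej(list(q)); ctrl.sleep(.1); tz=np.mean([(ctrl.sleep(.02),ctrl.current_wrist_torque()[2])[1] for _ in range(4)])
    print(x,wid(),round(tz,3))
    if tz>.5: break
q[5]=e+x-1.5
ctrl.command_gripper(.6); p=np.array(ctrl.current_tool_pos()); p[2]=.2; ctrl.move_l(p,vel=.2)
ctrl.goto([.40,-.02,.25],down(A-np.pi/2)); print(ctrl.current_t())
t=ctrl.read_camera("top");cv2.imwrite("pics/c11.png",cv2.resize(t,(800,600)))
cv2.imwrite("pics/c12.png",np.hstack([cv2.resize(t[183:273,303:413],None,fx=4,fy=4,interpolation=cv2.INTER_CUBIC),cv2.resize(t[217:307,160:250],None,fx=4,fy=4,interpolation=cv2.INTER_CUBIC)]))
E
```

```text
0.3 27.707225158778556 0.0 0.005956377738424477
0.28 25.470158172358673 0.26319761971535627 0.004279532841750171
0.27 24.501575198089725 7.245386290596798 -0.05075469017257976
0.26 23.95844919967692 26.90526695223525 -0.059099821862076365
0.1 23.807390164311684 29.999831481836736 -0.08147260311719931
192.0 23.627723490932546 0.117
193.5 23.90128747924798 0.267
195.0 23.47849991822439 0.228
196.5 23.20532801554013 0.345
198.0 23.780424980676262 0.496
199.5 23.54614045936363 0.67
104.7583
```

View pics/c12.png

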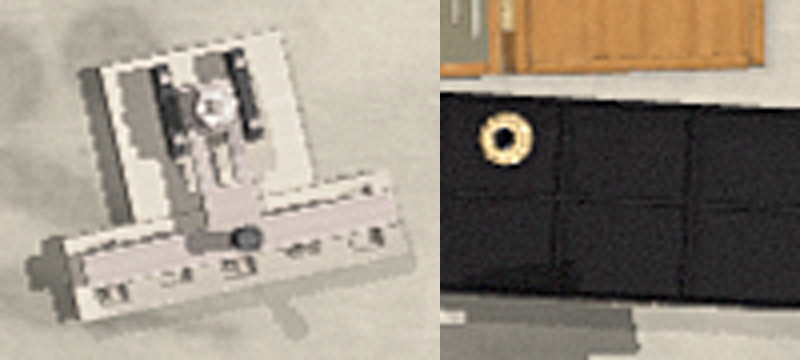

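The nut is hard on its stop (torque rose to 0.67 N m with the flats gripped). The keeper is home, the four parts are in pockets under the bar, and the washer is still in the bin at c12 (505,138). Handing in.

```bash
python3 -c "
from h import *
print(ctrl.sign_off(),ctrl.current_t())"
```

```text
the job is handed in; nothing more can be done
the job is handed in; nothing more can be done
```

I handed the job in at about 105 s: the nut was slackened about 197°, the 2 valves and 2 springs present are seated in their pockets, the keeper is fully home, the nut is back on its stop, and the washer is still in the bin.

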